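# Start the vacuum pump from its control box

### The arm

A 7-joint arm with a two-finger parallel gripper is mounted at the origin on a cart in front of the work surface, level with it; the furniture and walls round the work are solid. World frame = base frame: x ahead of the robot, y to its left, z up, the work surface at z = 0. Lengths are in m, angles in rad, forces in N, time in s.
With the tool pointing down it reaches from about 0.4 to 0.925 m from the base axis. Payload 4.1 kg.
Tool frame: the origin (TCP) lies between the finger pads; the fingertips stand 19 mm ahead of it and the grasp point (between the pads) is the TCP; z points along the fingers, y is the line along which they close (so a half turn about z gives the same grasp; the last joint's range is limited). The gripper opens to 85 mm and grips with 20 to 120 N. Pads are 22 mm wide; open, the fingers measure 114 mm over their backs; the gripper's body (76 mm by 85 mm) begins 54 mm behind the grasp point. The pads swing forward as they close: fully open they stand 13 mm farther back than shut.
Start: joints at [-1.4, 0.398, 0.045, 1.537, -0.019, 1.207, -0.051], TCP at [0.173, 0.627, 0.25] pointing down, gripper open.
Joint ranges: [-2.82, 2.82], [-0.49, 2.23], [-1.37, 1.46], [0, 2.46], [-1.36, 4.5], [0.23, 2], [-2.94, 2.94]. Speed limits (rad/s): [2.57, 2.57, 3.14, 3.14, 3.14, 3.14, 3.14].

### API

Orientations are given as a 3x3 rotation matrix whose columns are the frame's x, y, z axes.
In Python, from rig import bot, cams gives the robot as it stands.
- The arm moves only by the tool servo_tool, never from a script. Its argument "rows" is a list of rows, each a list of 3 entries, a list of its own where there are three numbers: the shift along the tool's x, y, z in m, then the turn, a rotation vector about the tool's x, y, z in rad, then the finger opening in m, from 0 to 0.0854. In form: [[[dx, dy, dz], [wx, wy, wz], fingers], ...]. A call has 1 to 10 rows; each row is the pose to reach, as a shift and turn from the pose commanded when the call began, along the tool's axes at that moment; what a row does not reach only later rows make up. A row lasts 1/8 s, in which the tool goes at most 62.5 mm and 10.7 degrees, less where a joint would pass 70% of its speed; a pose out of reach is approached as far as the arm can. A call with a gripper value outside its range is refused whole. The fingers move at their own pace and stop on an object; "grip_force" is the grip in N (left out, the last holds). Time passes only in rows, so rows that repeat a pose let the fingers close. It gives the time, the measured TCP pose, the force, the opening and the grip force at its end, in the units of the state.
- bot.observe(): the state, without advancing time (a new reading comes with each control period).
- cams.get_image(name): name is "scene" or "top"; returns (picture, depth): 420x560x3 uint8, blue, green, red; 420x560 float32, m along the optical axis (not along the pixel's ray), 0 where there is no reading.
- cams.calibration(name): a dict with "K" (3x3 intrinsics, pixels), "k1" (the pictures are not rectified: a ray, as slopes to the right and down, at radius r is drawn at 1 + k1 r^2 times it, then the intrinsics apply), "R" (3x3) and "t" (3): a world point X has camera coordinates R X + t. Camera axes: x right, y down, z forward; pixel columns grow to the right and rows downward; lengths in m; the calibration is good to about 2 mm. A picture is of the moment at which its call begins. calibration takes no time and is no camera call.
- bot.finish_job(): hands the job in; it is judged then, once.
The state is a dict: "clock": time; "q": joint angles; "dq": joint speeds; "joint_torque": joint torques, N m; "tool_pos": TCP position; "ee_rot": TCP orientation; "contact_force": force on the tool from outside, world axes, zero at the start; "ft_torque": the same for the moment, N m; "gripper_width": finger opening in m; "finger_force": force on a finger pad.
Only numpy, scipy, OpenCV 4.12 (cv2) and the standard library are available. Lean on these libraries where they do the work, as an engineer would, in place of code of your own. Each camera call takes 0.05 s, during which the arm holds its last target. There are 200 camera calls.

### The job

Start the vacuum pump from its control box, using only closed fingertips: first tip the rocker over by pressing down its raised end, next push the round key fully in so that it stays in, then press the long bar key fully down, hold it down for about a second and let it come up again. Do not press the square key, which would trip the pump, press nothing out of that order, and leave the vial, the brass weight and the small box standing where they are.

Things in the scene. Friction and masses are not known exactly. Their poses are not given: they have to be found in the camera images.
- console: pump control box, fixed: grey, 180 mm deep (x) x 150 wide (y) x 45 high, origin centre of underside. On the front 134 mm of its flat top an aluminium plate has four black keys, 2 x 2 (at x = -50 or +14 mm, y = -33 or +33 mm in its frame; which key sits where changes; all are turned like the box). Behind is a plain deck 36 mm deep
- rocker_raised_end (a point): point to press on the rocker: top face of the raised half, 18 mm from the pivot; moves with it, 19 mm above the box's top before, 12 mm after. The rocker is a black V-shaped plate 48 mm (box x) x 24 mm, pivoted at its middle about box y, 12 mm above the box's top. At first the half towards box -x slopes up outward 0.4 rad (edge 21 mm above the box), the other is level
- rocker (a joint): rocker angle, rad: 0 off, 0.4 on (stop). Pressing the raised half down raises it; at 0.4 the pressed half lies level, 12 mm above the box's top, and the other half stands up. It takes about 2 N at the point above and stays where it is left
- round_key_top (a point): centre of the top face of the round key, a black disc 31 mm across whose top stands 14 mm above the box's top before it is pushed in (8 mm when in); moves with the key
- round_key (a joint): travel of the round key, m: 0 out, 0.006 fully in (stop). Pushed straight down with about 3 N; has no spring back and stays where it is left
- bar_key_top (a point): centre of the top face of the long bar key, black, 42 mm (box y) x 16 mm (box x), top 14 mm above the box's top when up; moves with the key
- bar_key (a joint): travel of the bar key, m: 0 up, 0.006 fully down (stop). Spring return: 2 N to start, 5 N at the stop
- square_key_top (a point): centre of the top face of the square key, black, 27 x 27 mm, top 14 mm above the box's top; it must not be pressed
- square_key (a joint): travel of the square key, m: 0 up, 0.006 down; spring return, same spring as the bar key
- vial: small glass vial with a white cap, 19 mm across, 52 mm high, standing loose on the deck of the box behind the keys; origin at the centre of its underside; to be left alone
- brass_weight: brass weight with a knob, 29 mm across, 52 mm high, standing loose on the cart to the left of the box; origin at the centre of its underside; to be left alone
- septa_box: small cardboard box 42 x 58 x 24 mm, lying loose on the cart to the left of the box; origin at the centre of its underside; to be left alone

How it is judged:
On the way, in this order (a step that is already met when the one before it is completed fails the run):
1. the rocker is tipped on (value of joint rocker above 0.34 rad), for 0.1 s.
2. the round key is pushed in (value of joint round_key above 0.0048 m), for 0.1 s.
3. the bar key is held down for about a second (value of joint bar_key above 0.0045 m), for 0.7 s.
At the end, for the whole second after the job is handed in: The rocker is on (past 0.34 of 0.4 rad), the round key is in (past 4.8 of 6 mm), the bar key and the square key are up (within 1.5 mm), and the vial, the weight and the small box stand within 20 mm of where they were, upright (value of joint rocker above 0.34 rad and value of joint round_key above 0.0048 m and value of joint each of bar_key, square_key below 0.0015 m and distance of each of vial, brass_weight, septa_box from where it was at the start of the episode below 0.02 m and angle between each of vial, brass_weight's own z axis and vertical below 0.2 rad); the robot touches nothing.
It fails at once if the square key is pressed (3 mm) (value of joint square_key above 0.003 m).
It fails at once if the round key is pressed (3 mm) before the rocker is on (value of joint round_key above 0.003 m and value of joint rocker below 0.3 rad).
It fails at once if the bar key is pressed (3 mm) before the rocker is on and the round key is in (value of joint bar_key above 0.003 m and (value of joint rocker below 0.3 rad or value of joint round_key below 0.0042 m)).
It fails at once if the vial, the brass weight or the small box is lifted, carried or knocked (20 mm) (distance of any of vial, brass_weight, septa_box from where it was at the start of the episode above 0.02 m).
It also fails if it takes over 42 s, if anything falls off the work surface, if the arm or the gripper's body presses on something with over 40 N, if the wrist force passes 120 N, or if a joint passes its speed limit or range.

## Working session

There is one attempt and no reset: what is moved stays moved. The work goes in short steps, Python scripts to look and compute and a tool call to move; the robot and the scene stay as the last step left them, time stands still between calls to the robot, and variables do not carry over. Pictures are saved under pics/ and viewed, at most 10 in all, crops included, and the job is handed in when it is done.

Besides the shell and the picture viewer there is one more tool, called after "Request:" as name([rows], argument=value, ...), one row to a line, values as JSON. servo_tool: Moves the arm, as the interface text tells. Its arguments: {"type":"object","properties":{"rows":{"type":"array"},"grip_force":{"type":"number"}},"required":["rows"]}

```bash
mkdir -p pics
cat > h.py <<'E'
import numpy as np, cv2
from rig import bot, cams
def ray(name,px):
    c=cams.calibration(name);K=np.array(c["K"]);k=c["k1"]
    d=np.array([(px[0]-K[0,2])/K[0,0],(px[1]-K[1,2])/K[1,1]]);u=d.copy()
    for _ in range(30): u=d/(1+k*(u@u))
    R=np.array(c["R"]);t=np.array(c["t"])
    return -R.T@t, R.T@np.array([u[0],u[1],1])
def onz(name,px,z):
    o,d=ray(name,px);return o+d*(z-o[2])/d[2]
def dep(name,px,D):
    o,d=ray(name,px);return o+d*D[int(px[1]),int(px[0])]
E
python3 - <<'E'
from h import *
for n in("scene","top"):
    p,d=cams.get_image(n);cv2.imwrite(f"pics/{n}0.png",p);np.save(f"pics/{n}0.npy",d)
    c=cams.calibration(n);print(n,c["K"],c["k1"],-np.array(c["R"]).T@np.array(c["t"]))
s=bot.observe();print(s["clock"],s["tool_pos"],s["ee_rot"],s["contact_force"],s["gripper_width"])
E
```

```text
scene [[476.75675802   0.         279.15040405]
 [  0.         476.75675802 214.03130451]
 [  0.           0.           1.        ]] -0.13101160999955241 [ 0.00676973 -0.53981899  0.55228138]
top [[463.71947578   0.         284.37249466]
 [  0.         463.71947578 205.66338175]
 [  0.           0.           1.        ]] -0.06477191469533247 [ 0.37666738 -0.03809442  0.91112146]
0.1 [0.17310296 0.62596811 0.24939085] [[-9.63851645e-01  2.66439276e-01 -3.43412354e-04]
 [ 2.66439470e-01  9.63850151e-01 -1.70160800e-03]
 [-1.22377156e-04 -1.73159628e-03 -9.99998493e-01]] [ 0.5206576   0.84816386 -0.14660128] 0.0849069960353199
```

View pics/scene0.png

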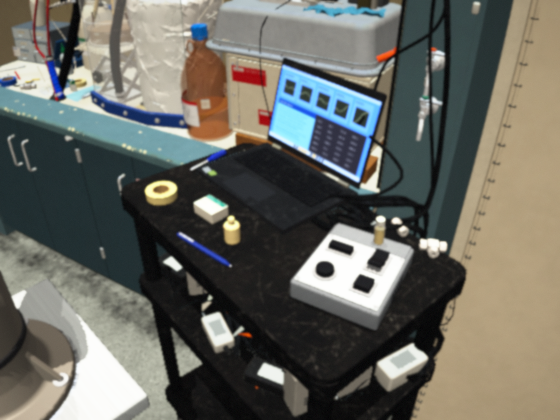

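View pics/top0.png

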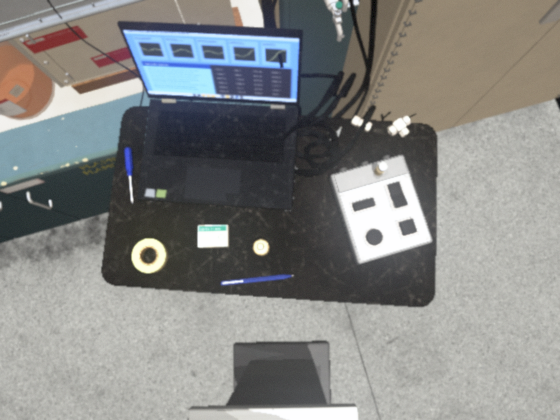

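The top view shows the box at about (382,210), with its deck at the top. The keys are bar (363,204), rocker (397,195), round (374,237) and square (408,227). The vial is at (381,167), the weight at (261,246) and the small box at (213,236).

Run:
```python
from h import *
im=cv2.imread("pics/top0.png");D=np.load("pics/top0.npy")
g=cv2.cvtColor(im,cv2.COLOR_BGR2GRAY)
x0,y0,x1,y1=320,140,445,275
sub=g[y0:y1,x0:x1]
m=cv2.morphologyEx((sub>110).astype(np.uint8),cv2.MORPH_OPEN,np.ones((3,3)))
cs,_=cv2.findContours(m,cv2.RETR_EXTERNAL,cv2.CHAIN_APPROX_NONE);c=max(cs,key=cv2.contourArea)
r=cv2.minAreaRect(c);print("box",r)
bp=cv2.boxPoints(r)+[x0,y0]
for p in bp: print("corner",p,onz("top",p,.045).round(4))
fill=np.zeros_like(m);cv2.drawContours(fill,[cv2.convexHull(c)],-1,1,-1);fill=cv2.erode(fill,np.ones((7,7)))
k=((sub<100)&(fill>0)).astype(np.uint8)
n,l,st,ce=cv2.connectedComponentsWithStats(k)
C=np.mean([onz("top",p,.045) for p in bp],0)
P=[onz("top",p,.045) for p in bp]
for i in range(1,n):
    if st[i,4]<80: continue
    q=ce[i]+[x0,y0];cc=cv2.findContours((l==i).astype(np.uint8),0,2)[0][0]
    rr=cv2.minAreaRect(cc)
    print("key",q.round(1),st[i,4],"rect",rr[1],rr[2],onz("top",q,.057).round(4),"depth",dep("top",q,D).round(4))
print("top depth z plate",[dep("top",p,D).round(3) for p in[(385,222),(365,185),(350,180)]])
big=cv2.resize(im[y0:y1,x0:x1],None,fx=4,fy=4,interpolation=cv2.INTER_CUBIC)
s=cv2.imread("pics/scene0.png")[215:330,285:420];s=cv2.resize(s,None,fx=4,fy=4,interpolation=cv2.INTER_CUBIC)[:540]
a=np.zeros((540,300,3),np.uint8)
cv2.imwrite("pics/crops.png",cv2.resize(np.hstack([np.pad(big,((0,540-big.shape[0]),(0,0),(0,0))),np.pad(s,((0,540-s.shape[0]),(0,0),(0,0)))]),(800,416)))
```

```text
box ((60.791812896728516, 67.0338134765625), (97.65522766113281, 79.281494140625), 72.6459732055664)
corner [328.39145565 172.25267792] [ 0.5908 -0.1171  0.045 ]
corner [404.0640564 148.6049881] [ 0.6352 -0.2659  0.045 ]
corner [433.19216919 241.81494904] [ 0.4529 -0.3094  0.045 ]
corner [357.5195694  265.46263885] [ 0.412  -0.1651  0.045 ]
key [398.2 197. ] 150 rect (22.2834415435791, 10.398938179016113) 68.19859313964844 [ 0.5375 -0.2456  0.057 ] depth [ 0.537  -0.2449  0.0597]
top depth z plate [array([ 0.492, -0.22 ,  0.047]), array([ 0.566, -0.187,  0.039]), array([ 0.574, -0.158,  0.047])]
```

View pics/crops.png

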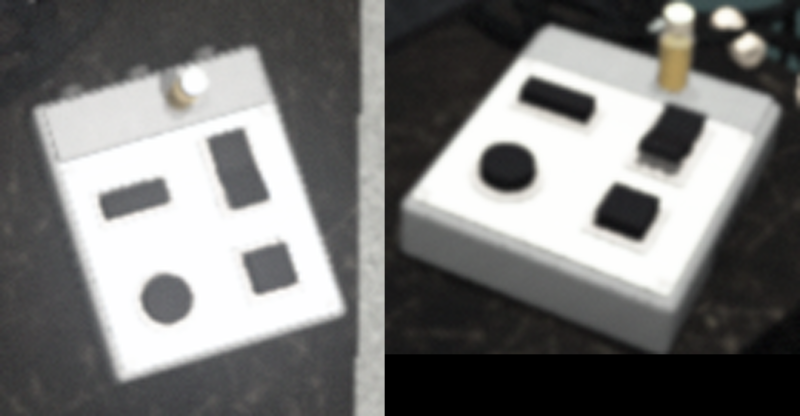

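The crops show bar upper left, rocker upper right with its near half raised, round lower left and square lower right. I'll measure the four keys in both views.

Run:
```python
from h import *
from scipy.optimize import least_squares
def keys(n,roi,thr):
    im=cv2.imread(f"pics/{n}0.png");g=cv2.cvtColor(im,cv2.COLOR_BGR2GRAY)
    x0,y0,x1,y1=roi;sub=g[y0:y1,x0:x1]
    k=(sub<thr).astype(np.uint8)
    N,l,st,ce=cv2.connectedComponentsWithStats(k,connectivity=4);out=[]
    for i in range(1,N):
        x,y,w,h,a=st[i]
        if a<60 or x==0 or y==0 or x+w==x1-x0 or y+h==y1-y0: continue
        out.append((ce[i]+[x0,y0],a))
    return out
z0=.059
for n,roi in(("top",(320,140,445,275)),("scene",(285,215,420,330))):
    for q,a in keys(n,roi,140):
        print(n,q.round(1),a,onz(n,q,z0).round(4))
P={}
for q,a in keys("top",(320,140,445,275),140):
    p=onz("top",q,z0);P[tuple(q.round(0))]=p
# rigid fit bar,round,square
ks=list(P.items())
bar=min(ks,key=lambda e:np.hypot(e[0][0]-363,e[0][1]-204))[1];rd=min(ks,key=lambda e:np.hypot(e[0][0]-374,e[0][1]-237))[1]
sq=min(ks,key=lambda e:np.hypot(e[0][0]-408,e[0][1]-227))[1]
L=np.array([[.014,.033],[-.05,.033],[-.05,-.033]]);W=np.array([bar,rd,sq])[:,:2]
f=lambda v:np.ravel(L@np.array([[np.cos(v[2]),np.sin(v[2])],[-np.sin(v[2]),np.cos(v[2])]])+v[:2]-W)
s=least_squares(f,[.52,-.21,-.2]);v=s.x;print("fit",v,"res mm",s.fun*1e3)
R=np.array([[np.cos(v[2]),-np.sin(v[2])],[np.sin(v[2]),np.cos(v[2])]])
for nm,p in dict(bar=(.014,.033),round=(-.05,.033),square=(-.05,-.033),rockpiv=(.014,-.033),rockpt=(-.0035,-.033)).items(): print(nm,(R@p+v[:2]).round(4))
```

```text
top [396.8 194.6] 289 [ 0.5418 -0.2426  0.059 ]
top [362.9 204.1] 167 [ 0.525  -0.1782  0.059 ]
top [407.3 226.7] 188 [ 0.4808 -0.2586  0.059 ]
top [373.7 236.6] 190 [ 0.4638 -0.1951  0.059 ]
scene [340.8 247. ] 218 [ 0.5179 -0.1852  0.059 ]
scene [377.9 259.2] 317 [ 0.5361 -0.2472  0.059 ]
scene [324.5 269.1] 242 [ 0.4568 -0.2018  0.059 ]
scene [363.3 283.5] 270 [ 0.4735 -0.2645  0.059 ]
fit [ 0.52041828 -0.21368921  0.26633593] res mm [ 0.19177612  0.00489813 -0.27270721  0.12328482  0.08093132 -0.12818297]
bar [ 0.5252 -0.1782]
round [ 0.4635 -0.195 ]
square [ 0.4809 -0.2587]
rockpiv [ 0.5426 -0.2418]
rockpt [ 0.5257 -0.2464]
```

Both views agree: the box sits at about (0.520, -0.214) with a yaw of 0.266 rad, and the fit residual is under 0.3 mm. First I'll close the fingers and swing over in free space.

Request:
servo_tool([
  [[-0.02,-0.017,0],[0,0,0],0],
  [[-0.06,-0.053,0],[0,0,0],0],
  [[-0.1,-0.089,0],[0,0,0],0],
  [[-0.14,-0.124,0],[0,0,0],0],
  [[-0.18,-0.16,0],[0,0,0],0],
  [[-0.22,-0.195,0],[0,0,0],0],
  [[-0.26,-0.23,0],[0,0,0],0],
  [[-0.3,-0.266,0],[0,0,0],0],
  [[-0.34,-0.302,0],[0,0,0],0],
  [[-0.38,-0.338,0],[0,0,0],0],
], grip_force=40)

```text
clock: 1.35
tool_pos: [0.4499, 0.1978, 0.2502]
ee_rot: [[-0.964, 0.266, -0.0], [0.266, 0.964, 0.0], [0.0, 0.0, -1.0]]
contact_force: [1.1, 0.8, -1.1]
gripper_width: -0.0001
finger_force: 0.0
```

Request:
servo_tool([
  [[-0.021,-0.045,0],[0,0,-0.06],0],
  [[-0.042,-0.09,0],[0,0,-0.12],0],
  [[-0.063,-0.135,0],[0,0,-0.18],0],
  [[-0.084,-0.18,0],[0,0,-0.24],0],
  [[-0.105,-0.225,0.01],[0,0,-0.3],0],
  [[-0.126,-0.27,0.02],[0,0,-0.36],0],
  [[-0.147,-0.315,0.035],[0,0,-0.42],0],
  [[-0.169,-0.36,0.05],[0,0,-0.48],0],
  [[-0.191,-0.408,0.07],[0,0,-0.532],0],
  [[-0.191,-0.408,0.09],[0,0,-0.532],0],
])

```text
clock: 2.6
tool_pos: [0.5236, -0.2504, 0.1597]
ee_rot: [[-0.968, -0.252, -0.0], [-0.252, 0.968, -0.004], [0.001, -0.003, -1.0]]
contact_force: [-0.2, 0.8, -0.5]
gripper_width: 0.0003
finger_force: 0.0
```

Run:
```python
from h import *
a=[]
for n,(x0,y0,x1,y1) in dict(scene=(270,150,430,330),top=(310,110,470,290)).items():
    p,d=cams.get_image(n);a.append(cv2.resize(p[y0:y1,x0:x1],(400,450),interpolation=cv2.INTER_CUBIC))
cv2.imwrite("pics/c1.png",np.hstack(a))
s=bot.observe();print(s["clock"],s["tool_pos"],s["ee_rot"],s["contact_force"],s["q"])
```

```text
2.7 [ 0.52268545 -0.24476826  0.15762363] [[-0.96636325 -0.25712197 -0.00551015]
 [-0.25713433  0.96637425  0.00165425]
 [ 0.00489952  0.00301546 -0.99998345]] [0.21770288 1.20544466 0.28490151] [-0.08871699  0.41520819  0.58010304  1.82406282 -0.26710628  0.98682234
  2.43330995]
```

View pics/c1.png

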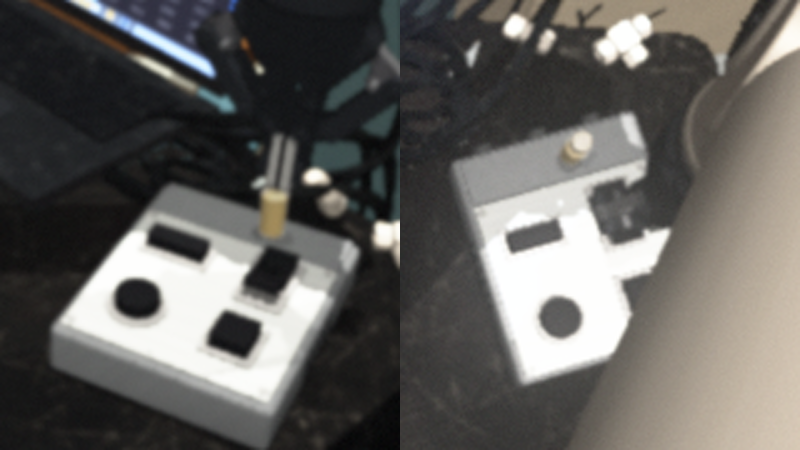

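The fingertips are above the rocker's raised half (scene crop about (275,180)) and everything still stands. Pressing down.

Request:
servo_tool([
  [[-0.001,-0.001,0.02],[0,0,0],0],
  [[-0.001,-0.001,0.04],[0,0,0],0],
  [[-0.001,-0.001,0.06],[0,0,0],0],
  [[-0.001,-0.001,0.068],[0,0,0],0],
  [[-0.001,-0.001,0.074],[0,0,0],0],
  [[-0.001,-0.001,0.078],[0,0,0],0],
  [[-0.001,-0.001,0.081],[0,0,0],0],
  [[-0.001,-0.001,0.083],[0,0,0],0],
  [[-0.001,-0.001,0.083],[0,0,0],0],
])

```text
clock: 3.82
tool_pos: [0.5264, -0.2455, 0.0773]
ee_rot: [[-0.966, -0.259, 0.001], [-0.259, 0.966, -0.0], [-0.001, -0.0, -1.0]]
contact_force: [0.9, 0.2, 0.6]
gripper_width: 0.0001
finger_force: 0.0
```

Request:
servo_tool([
  [[0.002,0,0.001],[0,0,0],0],
  [[0.002,0,0.002],[0,0,0],0],
  [[0.002,0,0.003],[0,0,0],0],
  [[0.002,0,0.003],[0,0,0],0],
])

```text
clock: 4.32
tool_pos: [0.5249, -0.2459, 0.0759]
ee_rot: [[-0.966, -0.259, 0.002], [-0.259, 0.966, 0.001], [-0.002, 0.0, -1.0]]
contact_force: [-2.0, 2.4, 11.4]
gripper_width: 0.0001
finger_force: 5.6
```

The stop is reached: 11 N at tip height 57 mm, as expected. I'll lift, look, and move on towards the round key.

Request:
servo_tool([
  [[0,0,-0.02],[0,0,0],0],
  [[0,0,-0.05],[0,0,0],0],
  [[0.015,0.02,-0.06],[0,0,0],0],
  [[0.03,0.045,-0.06],[0,0,0],0],
  [[0.045,0.065,-0.06],[0,0,0],0],
  [[0.046,0.065,-0.06],[0,0,0],0],
  [[0.046,0.065,-0.06],[0,0,0],0],
])

```text
clock: 5.2
tool_pos: [0.4637, -0.1957, 0.1349]
ee_rot: [[-0.966, -0.259, 0.002], [-0.259, 0.966, -0.001], [-0.002, -0.001, -1.0]]
contact_force: [0.3, 0.7, -0.1]
gripper_width: -0.0
finger_force: 0.0
```

Run:
```python
from h import *
a=[]
for n,(x0,y0,x1,y1) in dict(scene=(270,150,430,330),top=(310,110,470,290)).items():
    p,d=cams.get_image(n);a.append(cv2.resize(p[y0:y1,x0:x1],(400,450),interpolation=cv2.INTER_CUBIC))
cv2.imwrite("pics/c2.png",np.hstack(a))
s=bot.observe();print(s["clock"],s["tool_pos"],s["contact_force"])
```

```text
5.3 [ 0.46377541 -0.19583761  0.13467858] [ 0.07496527 -0.23016106 -0.08376714]
```

View pics/c2.png

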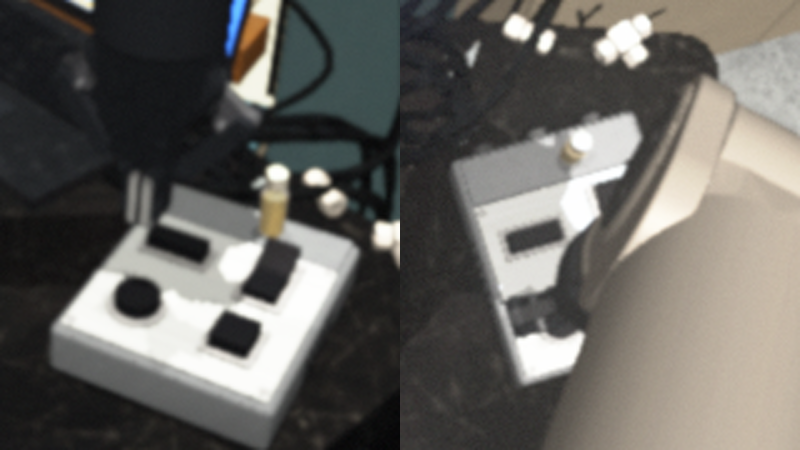

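The rocker (270,270 in the left crop) now has its far half standing up, so it is on. The tool hovers over the round key, so I'll press it.

Request:
servo_tool([
  [[0,0,0.025],[0,0,0],0],
  [[0,0,0.045],[0,0,0],0],
  [[0,0,0.054],[0,0,0],0],
  [[0,0,0.058],[0,0,0],0],
  [[0,0,0.061],[0,0,0],0],
  [[0,0,0.063],[0,0,0],0],
  [[0,0,0.065],[0,0,0],0],
  [[0,0,0.066],[0,0,0],0],
  [[0,0,0.066],[0,0,0],0],
])

```text
clock: 6.42
tool_pos: [0.463, -0.1955, 0.0718]
ee_rot: [[-0.966, -0.258, 0.001], [-0.258, 0.966, 0.003], [-0.001, 0.002, -1.0]]
contact_force: [-10.1, 2.8, 31.4]
gripper_width: -0.0002
finger_force: 16.0
```

The round key is fully in: tip at 53 mm, firm stop. Next I'll lift, move to the bar key, press it and hold.

Request:
servo_tool([
  [[0,0,-0.025],[0,0,0],0],
  [[0,0,-0.045],[0,0,0],0],
  [[-0.02,0,-0.045],[0,0,0],0],
  [[-0.045,0,-0.045],[0,0,0],0],
  [[-0.064,0,-0.045],[0,0,0],0],
  [[-0.064,0,-0.045],[0,0,0],0],
  [[-0.064,0,-0.045],[0,0,0],0],
])

```text
clock: 7.3
tool_pos: [0.5237, -0.1787, 0.1127]
ee_rot: [[-0.966, -0.259, -0.002], [-0.259, 0.966, -0.0], [0.002, 0.0, -1.0]]
contact_force: [1.3, -0.5, 0.1]
gripper_width: -0.0001
finger_force: 0.0
```

Run:
```python
from h import *
a=[]
for n,(x0,y0,x1,y1) in dict(scene=(270,150,430,330),top=(310,110,470,290)).items():
    p,d=cams.get_image(n);a.append(cv2.resize(p[y0:y1,x0:x1],(400,450),interpolation=cv2.INTER_CUBIC))
cv2.imwrite("pics/c3.png",np.hstack(a))
s=bot.observe();print(s["clock"],s["tool_pos"],s["contact_force"])
```

```text
7.4 [ 0.52354435 -0.17895132  0.11297834] [-0.37094962  0.93954867  0.89763664]
```

View pics/c3.png

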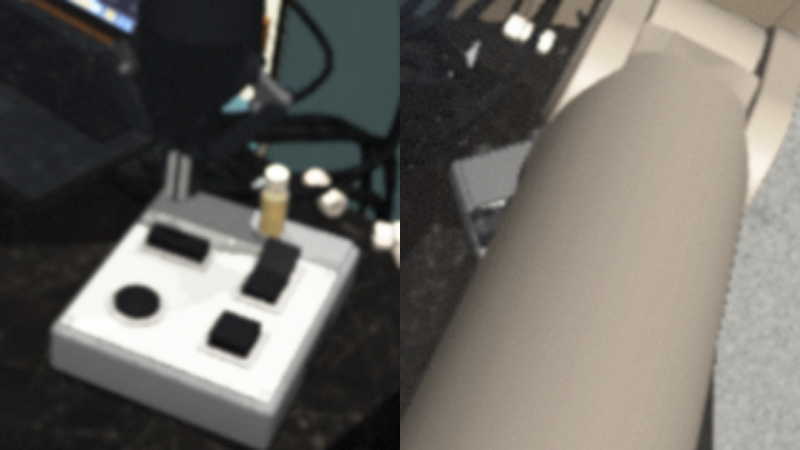

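The round key (137,302) now sits low and the rocker is still on. The tool is above the bar key.

Request:
servo_tool([
  [[-0.001,0,0.018],[0,0,0],0],
  [[-0.001,0,0.032],[0,0,0],0],
  [[-0.001,0,0.037],[0,0,0],0],
  [[-0.001,0,0.04],[0,0,0],0],
  [[-0.001,0,0.042],[0,0,0],0],
  [[-0.001,0,0.044],[0,0,0],0],
  [[-0.001,0,0.044],[0,0,0],0],
  [[-0.001,0,0.044],[0,0,0],0],
])

```text
clock: 8.4
tool_pos: [0.5246, -0.178, 0.0718]
ee_rot: [[-0.966, -0.259, -0.002], [-0.259, 0.966, 0.003], [0.001, 0.004, -1.0]]
contact_force: [-9.6, 4.1, 23.0]
gripper_width: 0.0002
finger_force: 11.8
```

Request:
servo_tool([
  [[0,0,0],[0,0,0],0],
  [[0,0,0],[0,0,0],0],
  [[0,0,0],[0,0,0],0],
  [[0,0,0],[0,0,0],0],
  [[0,0,0],[0,0,0],0],
  [[0,0,0],[0,0,0],0],
])

```text
clock: 9.15
tool_pos: [0.5246, -0.178, 0.0718]
ee_rot: [[-0.966, -0.259, -0.002], [-0.259, 0.966, 0.003], [0.001, 0.004, -1.0]]
contact_force: [-9.1, 4.6, 23.0]
gripper_width: -0.0001
finger_force: 11.7
```

The bar key has been held at its stop for about 1.1 s. Releasing it and lifting clear.

Request:
servo_tool([
  [[0,0,-0.01],[0,0,0],0],
  [[0,0,-0.03],[0,0,0],0],
  [[0,0,-0.06],[0,0,0],0],
  [[0,0,-0.1],[0,0,0],0],
  [[0,0,-0.13],[0,0,0],0],
  [[0,0,-0.15],[0,0,0],0],
  [[0,0,-0.15],[0,0,0],0],
  [[0,0,-0.15],[0,0,0],0],
])

```text
clock: 10.15
tool_pos: [0.5253, -0.178, 0.2184]
ee_rot: [[-0.966, -0.259, -0.001], [-0.259, 0.966, 0.0], [0.001, 0.0, -1.0]]
contact_force: [-0.8, 0.7, -0.5]
gripper_width: -0.0
finger_force: 0.0
```

Run:
```python
from h import *
p,d=cams.get_image("scene");cv2.imwrite("pics/c4.png",cv2.resize(p[150:330,170:430],(780,540),interpolation=cv2.INTER_CUBIC))
s=bot.observe();print(s["clock"],s["tool_pos"],s["contact_force"])
```

```text
10.2 [ 0.52500679 -0.177886    0.2180665 ] [0.00210793 0.42202765 0.42132614]
```

View pics/c4.png

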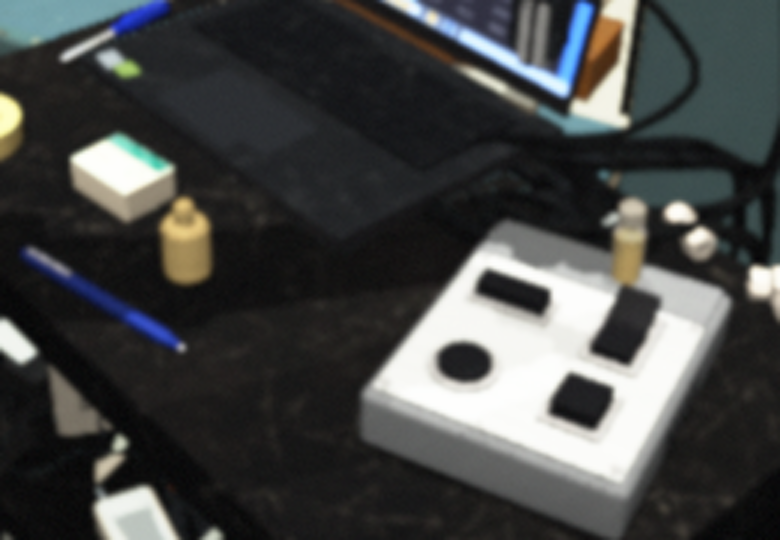

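The rocker is on (625,325), the round key is in (465,362), and the bar (513,293) and square (582,400) keys are up. The vial, weight and small box all stand in place, so I'm handing in.

```bash
python3 -c "
from rig import bot
print(bot.finish_job())"
```

```text
the job is handed in; nothing more can be done
None
```

The pump sequence is done and handed in, at about 10 s on the robot clock: rocker tipped on, round key pushed in, bar key held down about 1.1 s and released; in the last picture the square key was up and the vial, weight and small box stood in place, but the hand-in returned no verdict.

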